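# Shift a jar mill into third gear

### The job

Shift the jar mill's gear lever into third: with the fingertips, bring it to neutral if it stands in a gear, push it across to the right-hand leg of the H-shaped gate, then push it forward, away from the robot, until it clicks fully home in the far right slot, and leave it there. Only nudge the lever, do not pinch or force it, and do not let it drop into fourth (the near right slot) on the way. Leave the jar on its rollers and everything else where it stands.

Things in the scene. Friction and masses are not known exactly. Their poses are not given: they have to be found in the camera images.
- mill: Bench jar mill, a fixed grey machine 220 x 220 mm: in front (-x side) a console 116 mm deep and 109 mm high with the gear lever and its gate on top, behind it a low roller bed with two rubber rollers and a jar. Origin on the worktop under its centre. Its x axis points forward (from console to rollers, away from the robot), y to its left, z up; turned up to 0.3 rad.
- gate (a point): Centre of the top face of the steel gate plate (92 mm in x, 86 mm in y, 5 mm thick) on the console, 115 mm above the worktop and 52.5 mm in front (-x) of the mill's origin; axes as the mill's. The H-shaped opening: two legs running along x, 17 mm left and right (+y, -y) of this point, joined at its middle by the neutral channel along y; all 14 mm wide, each leg reaching 28 mm forward and back. First is far left, second near left, third far right, fourth near right.
- knob (a point): Centre of the black pear-shaped gear knob at its widest part (34 mm diameter; the knob is 38 mm high, its top 17 mm above and its foot 21 mm below this point), on a 10 mm steel rod that comes up through the gate. With the lever upright it is 72 mm above the gate plate, straight over the gate's centre. In neutral at either side it is about 31 mm left or right of the gate's centre and 3 mm lower; in a slot also about 40 mm forward or back, and 8 mm lower than upright.
- lever_side (a joint): Sideways lean of the gear lever in rad: 0 upright, about -0.20 in the left leg, +0.20 in the right leg (positive to the right, -y of the mill); play about 0.025 either way. It starts at the left; moves freely with light friction (about 1 N at the knob) and stays where it is left.
- lever_fore (a joint): Fore-and-aft lean of the lever in rad: 0 neutral, positive forward (+x of the mill), about +0.26 home in first or third, -0.26 in second or fourth. It starts in the left leg and within half a second slips into first, neutral or second (rarely stays balanced between two). A sprung detent centres it in neutral and draws it home in a slot; about 4 N at the knob passes it, at 0.13 rad. Gate walls are rigid.
- gear_lever: The moving gear lever itself, rod and knob; origin at its pivot inside the console, 85 mm below the top of the gate plate, z along the rod; the knob's centre is 157 mm from it. To be pushed only, never gripped.
- jar: White ceramic milling jar, 68 mm diameter, 130 mm long, about 0.8 kg, lying loose along y on the two rollers, its top 132 mm above the worktop; origin on its axis at mid-length of the body. Leave it.
- spare_jar: A second milling jar like the first, standing upright on the worktop at the robot's right, 68 mm diameter, 136 mm high; origin at its foot. Leave it.
- beaker: Clear 250 ml beaker, 71 mm wide, 93 mm high, at the right; origin at its foot. Leave it.
- reagent: White bottle with a blue screw cap, 56 mm diameter, 106 mm high, at the right; origin at its foot. Leave it.
- tip_box: Pipette-tip box with white lid and blue body, 74 x 117 x 62 mm, far right; origin at its underside. Leave it.
- timer: Black bench timer lying flat, 50 x 76 x 24 mm, at the right near the front edge; origin at its underside. Leave it.
- book: Dark blue closed notebook lying flat, 210 x 152 x 14 mm, far left; origin at its underside. Leave it.

How it is judged:
By the outcome, as a careful person would: the job done as asked, in the order asked, and still so for the second after the job is handed in, with the robot touching nothing.
It also fails if it takes over 46 s, if anything falls off the work surface, if the arm or the gripper's body presses on something with over 40 N, if the wrist force passes 120 N, or if a joint passes its speed limit or range.

### The arm

A 7-joint arm with a two-finger parallel gripper is mounted at the origin on a cart in front of the work surface, level with it; the furniture and walls round the work are solid. World frame = base frame: x ahead of the robot, y to its left, z up, the work surface at z = 0. Lengths are in mm, angles in rad, forces in N, time in s.
With the tool pointing down it reaches from about 400 to 875 mm from the base axis. Payload 4.4 kg.
Tool frame: the origin (TCP) lies on the centre line of the jaws, within the pads' length; the fingertips stand 25 mm ahead of it and the grasp point (between the pads) lies 6 mm ahead of it (ctrl.finger_overhang is the distance from the TCP to the fingertips, in mm); z points along the fingers, y is the line along which they close (so a half turn about z gives the same grasp; the last joint's range is limited). The gripper opens to 85 mm and grips with 20 to 120 N. Pads are 22 mm wide; open, the fingers measure 114 mm over their backs; the gripper's body (76 mm by 85 mm) begins 54 mm behind the grasp point. The pads swing forward as they close: fully open they stand 13 mm farther back than shut.
Start: joints at [-1.311, 0.628, 0.038, 1.517, -0.027, 0.996, -0.02], TCP at [208.021, 615.829, 256.313] pointing down, gripper open.
Joint ranges: [-3.06, 3.06], [-0.37, 2.12], [-1.25, 1.32], [0.18, 2.47], [-1.1, 4.24], [0.23, 1.98], [-2.94, 2.94]. Speed limits (rad/s): [2.57, 2.57, 3.14, 3.14, 3.14, 3.14, 3.14].

### API

Orientations are given as [roll, pitch, yaw] about the fixed x, y, z axes, in that order (R = Rz(yaw) Ry(pitch) Rx(roll)).
In Python, from cell import ctrl gives the robot as it stands. The module is installed in compiled form; this text tells all that it offers.
- The arm moves only by the tool play_rows, never from a script. Its argument "targets" is a list of rows, each a list of 5 numbers: the closure, from 0 (fully open) to 1 (shut), then the shift along the tool's x, y, z in cm, then the turn about the tool's z in degrees. In form: [[gripper, dx, dy, dz, spin], ...]. A call has 1 to 10 rows; each row is the pose to reach, as a shift and turn from the pose commanded when the call began, along the tool's axes at that moment; what a row does not reach only later rows make up. A row lasts 1/10 s, in which the tool goes at most 50 mm and 8.59 degrees, less where a joint would pass 70% of its speed; a pose out of reach is approached as far as the arm can. A call with a gripper value outside its range is refused whole. The fingers move at their own pace and stop on an object; the grip force is fixed at half the most. Time passes only in rows, so rows that repeat a pose let the fingers close. It gives the time, the measured TCP pose, the force, the opening and the grip force at its end, in the units of the state.
- ctrl.read_state(): the state, without advancing time (a new reading comes with each control period).
- ctrl.get_image(name): name is "scene" or "top" or "wrist"; returns (picture, depth): 420x560x3 uint8, red, green, blue; 420x560 float32, mm along the optical axis (not along the pixel's ray), 0 where there is no reading.
- ctrl.calibration(name): a dict with "vfov" (degrees; the focal length in pixels is half the picture's height over the tangent of half this angle, whatever the lens; pixels are square), "cx", "cy" (the principal point, pixels), "extrinsics" (4x4, takes a point from camera to world coordinates); the wrist camera has in their place "mount" (4x4, takes a point from camera to tool coordinates, whose origin is the TCP and whose axes are the flange's). Camera axes: x right, y down, z forward; pixel columns grow to the right and rows downward; lengths in mm; the calibration is good to about 2 mm. A picture is of the moment at which its call begins: read the wrist's pose just before it. calibration takes no time and is no camera call.
- ctrl.finish_job(): hands the job in; it is judged then, once.
Trained networks look in the newest picture that a camera, given by its name, has taken for a name from the list of things; names that differ only in an ending like _2 or _b are one class to them, and where a whole thing is asked for, a point or a joint stands for the part that bears it (a point fixed in the world has none). Each returns a list of dicts, best first, with "confidence" (0 to 1); they miss things now and then, are a little off and sometimes report something else, mostly with a low value. They report only what shows in the picture. A call takes as long as a camera call.
- ctrl.search_frame(camera, name): "bbox" ([left, top, right, bottom] in pixels, round what is visible of it).
- ctrl.trace(camera, name): "pixels" (420x560 bool, what is visible of it) and "bbox" ([left, top, right, bottom] in pixels, round what is visible of it).
The state is a dict: "clock": time; "qpos": joint angles; "qd": joint speeds; "tau": joint torques, N m; "eef_pos": TCP position; "tool_rot": TCP orientation; "force": force on the tool from outside, world axes, zero at the start; "torque": the same for the moment, N m; "width": finger opening in mm; "gripper_force": force on a finger pad.
Only numpy, scipy, OpenCV 4.12 (cv2) and the standard library are available. Lean on these libraries where they do the work, as an engineer would, in place of code of your own. Each camera call takes 0.05 s, during which the arm holds its last target. There are 200 camera calls.

## Working session

There is one attempt and no reset: what is moved stays moved. The work goes in short steps, Python scripts to look and compute and a tool call to move; the robot and the scene stay as the last step left them, time stands still between calls to the robot, and variables do not carry over. Pictures are saved under pics/ and viewed, at most 10 in all, crops included, and the job is handed in when it is done.

Besides the shell and the picture viewer there is one more tool, called after "Call:" as a command line: name --pt "numbers of a row" for each row, then --argument value for the rest. play_rows: Moves the arm, as the interface text tells. Its arguments: {"type":"object","properties":{"targets":{"type":"array"}},"required":["targets"]}

```bash
mkdir -p pics; cat > h.py <<'E'
import numpy as np, cv2
from cell import ctrl
from scipy.spatial.transform import Rotation as R
def K(n):
    c=ctrl.calibration(n); return 210/np.tan(np.radians(c["vfov"])/2),c["cx"],c["cy"],c
def pts(n,d,m):
    f,cx,cy,c=K(n); v,u=np.nonzero(m&(d>0)); z=d[v,u]
    P=np.c_[(u-cx)/f*z,(v-cy)/f*z,z,np.ones(len(z))]
    return (P@np.array(c["extrinsics"]).T)[:,:3]
E
python3 - <<'E'
from h import *
ims=[]
for n in("top","scene"):
    p,d=ctrl.get_image(n); ims.append(p); cv2.imwrite(f"pics/{n}0.png",p[:,:,::-1]); np.save(n+"0.npy",d)
    for o in("knob","mill","jar","gear_lever"):
        r=ctrl.trace(n,o)
        for q in r[:2]:
            P=pts(n,d,q["pixels"]); print(n,o,round(q["confidence"],2),q["bbox"],P.mean(0).round() if len(P) else 0, np.percentile(P,[2,98],axis=0).round().tolist() if len(P) else 0)
        if r: np.save(f"{n}_{o}.npy",r[0]["pixels"])
s=ctrl.read_state(); print({k:np.round(v,3) for k,v in s.items()})
E
```

```text
scene knob 0.63 [247.6, 187.2, 260.4, 210.4] [502.  79. 169.] [[486.0, 63.0, 91.0], [600.0, 149.0, 200.0]]
scene mill 0.94 [225.3, 183.2, 309.6, 253.1] [479.  25.  87.] [[410.0, -71.0, 20.0], [638.0, 146.0, 176.0]]
scene jar 0.83 [262.0, 189.8, 297.4, 208.4] [585.  46. 118.] [[557.0, -5.0, 90.0], [628.0, 109.0, 135.0]]
{'clock': np.float64(0.5), 'qpos': array([-1.311,  0.628,  0.039,  1.517, -0.027,  0.996, -0.02 ]), 'qd': array([-0.001,  0.   ,  0.   , -0.   ,  0.   ,  0.   , -0.002]), 'tau': array([-1.0000e-03, -5.6281e+01,  1.2240e+00, -1.9361e+01,  1.1000e-02,
        3.0000e-03,  0.0000e+00]), 'eef_pos': array([208.016, 615.785, 256.245]), 'tool_rot': array([-3.141, -0.   ,  2.816]), 'force': array([-0.266, -0.136, -0.07 ]), 'torque': array([-0.02 , -0.028, -0.046]), 'gripper_force': np.float64(0.0), 'width': np.float64(85.717)}
```

```bash
sleep 1
```

```text
(no output)
```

View pics/top0.png

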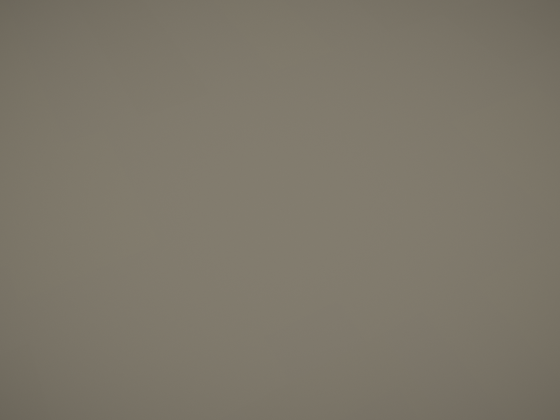

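```bash
python3 - <<'E'
from h import *
p=cv2.imread("pics/scene0.png"); cv2.imwrite("pics/scene0c.png",cv2.resize(p[150:280,190:350],None,fx=4.6,fy=4.6,interpolation=2))
E
```

```text
(no output)
```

View pics/scene0c.png

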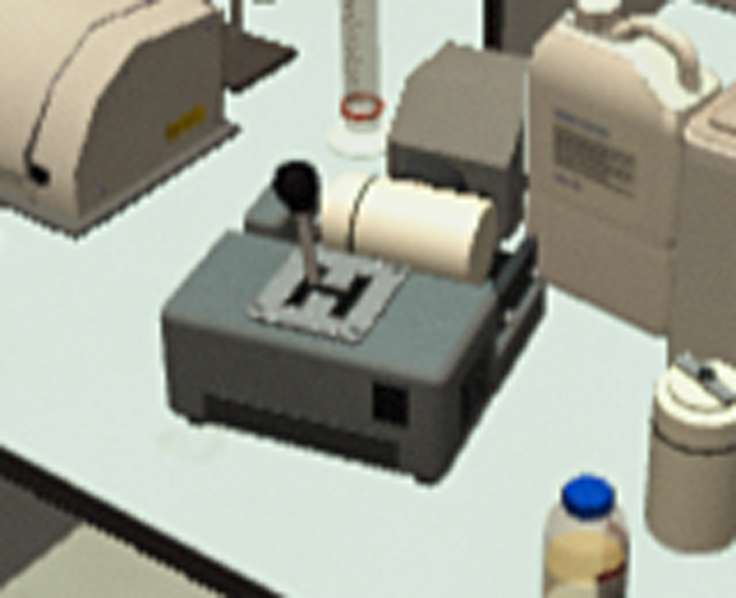

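The top view is blank (blocked). The scene crop shows the knob at the far left (crop 297,188 → px 254.5,191), so the lever seems to be in first; the H gate is at crop (335,290).

```bash
python3 - <<'E'
from h import *
d=np.load("scene0.npy"); P=pts("scene",d,np.load("scene_mill.npy"))
T=P[(abs(P[:,2]-111)<7)]
print(len(T),T.min(0),T.max(0))
k=pts("scene",d,np.load("scene_knob.npy")); k=k[(k[:,2]>150)&(k[:,0]<530)]; print("knob surf",np.median(k,0),k.min(0),k.max(0))
C=T[T[:,0]<560]; r=cv2.minAreaRect(C[:,:2].astype(np.float32)); print(r, np.round(cv2.boxPoints(r)))
j=pts("scene",d,np.load("scene_jar.npy")); j=j[j[:,2]>100]; r=cv2.minAreaRect(j[:,:2].astype(np.float32)); print("jar",r)
# plate pixels on ray-plane z=115: bright in console top
p=cv2.imread("pics/scene0.png"); f,cx,cy,c=K("scene"); E=np.array(c["extrinsics"]); print("cam",E[:3,3].round())
def ray(u,v,z):
    w=E[:3,:3]@np.array([(u-cx)/f,(v-cy)/f,1]); o=E[:3,3]; return o+w*(z-o[2])/w[2]
cr=lambda x,y,z: ray(190+x/4.6-.5,150+y/4.6-.5,z).round(1)
for n,q in dict(pl_NL=(248,308),pl_NR=(358,342),pl_FR=(408,265),pl_FL=(297,248)).items(): print(n,cr(*q,115))
for n,q in dict(c_FL=(230,235),c_NL=(165,310),c_NR=(445,380)).items(): print(n,cr(*q,109))
print("knob@180",cr(297,188,180))
c=ctrl.calibration("wrist"); print(c)
c=ctrl.calibration("top"); print(np.array(c["extrinsics"]).round(2),c["vfov"], np.median(np.load("top0.npy")))
E
```

```text
1329 [408.75402762 -73.09222817 104.01413849] [571.0577659  166.84424555 117.93665255]
knob surf [496.07312483  75.01220305 185.6169832 ] [485.5356421   64.92977909 152.78997234] [513.73965295  94.29639467 201.98941184]
((498.49737548828125, 43.82280731201172), (159.9964599609375, 220.8876953125), 9.391357421875) [[402. 140.]
 [438. -78.]
 [595. -52.]
 [559. 166.]]
jar ((589.9824829101562, 60.28144073486328), (59.11383819580078, 133.71572875976562), 16.501230239868164)
cam [-431. -715.  973.]
pl_NL [441.6  81.  115. ]
pl_NR [455.6  -5.5 115. ]
pl_FR [549.4  21.5 115. ]
pl_FL [519.3  99.9 115. ]
c_FL [510.1 156.6 109. ]
c_NL [411.6 132.4 109. ]
c_NR [462.6 -73.7 109. ]
knob@180 [505.2  85.2 180. ]
{'vfov': 63.56523079262676, 'cx': 275.5927684486711, 'cy': 210.43315664844164, 'mount': array([[ 9.34747076e-04, -9.48521922e-01, -3.16710105e-01,
         8.13306098e+01],
       [ 9.99999492e-01,  1.00623645e-03, -6.21727154e-05,
         8.90142577e-01],
       [ 3.77657434e-04, -3.16709885e-01,  9.48522380e-01,
        -1.17329133e+02],
       [ 0.00000000e+00,  0.00000000e+00,  0.00000000e+00,
         1.00000000e+00]])}
[[-4.70000e-01 -6.90000e-01  5.50000e-01 -5.90970e+02]
 [-8.80000e-01  3.70000e-01 -2.90000e-01  5.50810e+02]
 [-1.00000e-02 -6.20000e-01 -7.90000e-01  1.68706e+03]
 [ 0.00000e+00  0.00000e+00  0.00000e+00  1.00000e+00]] 42.402972906543866 188.81677
```

Call:
play_rows --pt "1 0 0 -5 0" --pt "1 -5 -5 -5 -8" --pt "1 -9 -9 -5 -16" --pt "1 -12 -12.5 -5 -24" --pt "1 -15.5 -16 -5 -32" --pt "1 -19 -19.5 -5 -32" --pt "1 -22.5 -23 -5 -32" --pt "1 -26 -26.5 -5 -32" --pt "1 -29.5 -30 -5 -32" --pt "1 -33 -34 -5 -32"

```text
clock: 1.5
eef_pos: [403.2, 208.2, 306.7]
tool_rot: [3.141, 0.001, -2.909]
force: [0.4, 0.5, -0.1]
width: 0.5
gripper_force: 0.0
```

Call:
play_rows --pt "1 -1 -4.5 0.5 0" --pt "1 -2 -9 0.5 0" --pt "1 -2.9 -13 0.5 0" --pt "1 -2.9 -16.9 0.5 0" --pt "1 -2.9 -16.9 0.5 0" --pt "1 -2.9 -16.9 0.5 0"

```text
clock: 2.1
eef_pos: [469.5, 51.5, 301.4]
tool_rot: [3.141, 0.0, -2.912]
force: [-0.1, 0.8, -0.1]
width: 0.0
gripper_force: 0.0
```

```bash
cat >> h.py <<'E'
def look(tag):
    s=ctrl.read_state(); p,d=ctrl.get_image("wrist"); cv2.imwrite(f"pics/{tag}.png",p[:,:,::-1]); np.save(tag+".npy",d)
    T=np.eye(4); T[:3,:3]=R.from_euler("xyz",s["tool_rot"]).as_matrix(); T[:3,3]=s["eef_pos"]
    f,cx,cy,c=K("wrist"); E=T@np.array(c["mount"])
    v,u=np.mgrid[:420,:560]; X=np.stack([(u-cx)/f*d,(v-cy)/f*d,d],-1)@E[:3,:3].T+E[:3,3]; X[d<=0]=np.nan
    np.save(tag+"_X.npy",X); np.save(tag+"_E.npy",E); print("tcp",np.round(s["eef_pos"],1),np.round(s["tool_rot"],3),"clk",s["clock"]); return p,d,X,E
E
python3 - <<'E'
from h import *
p,d,X,E=look("w1")
for o in("knob","gear_lever","mill"):
    for q in ctrl.trace("wrist",o)[:2]:
        m=q["pixels"]; P=X[m]; P=P[~np.isnan(P[:,0])]; print(o,round(q["confidence"],2),q["bbox"],np.percentile(P,[2,50,98],axis=0).round().tolist()); np.save("w1_"+o,m)
E
```

```text
tcp [469.5  51.5 301.4] [ 3.141  0.    -2.912] clk 2.1
knob 0.88 [275.6, 215.4, 325.2, 285.7] [[488.0, 64.0, 116.0], [496.0, 80.0, 191.0], [511.0, 97.0, 199.0]]
gear_lever 0.87 [275.1, 211.9, 330.3, 287.0] [[488.0, 63.0, 109.0], [497.0, 80.0, 191.0], [517.0, 99.0, 199.0]]
mill 0.92 [150.9, 132.6, 379.6, 322.8] [[418.0, -56.0, 49.0], [490.0, 50.0, 109.0], [609.0, 159.0, 193.0]]
```

View pics/w1.png

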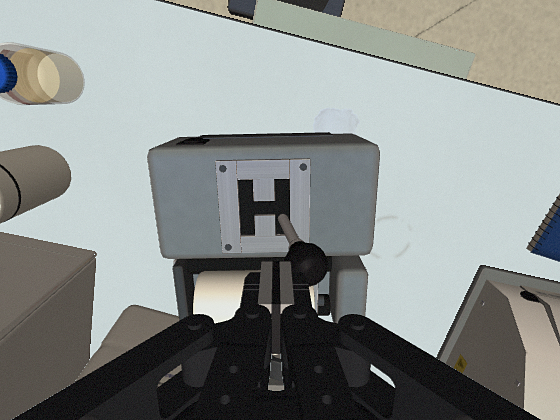

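The wrist view shows the H gate at about (264,207), and the rod coming through the left leg at (282,215), with the knob at (305,262).

```bash
cat >> h.py <<'E'
def ray(tag,u,v,z):
    f,cx,cy,c=K("wrist"); E=np.load(tag+"_E.npy"); w=E[:3,:3]@np.array([(u-cx)/f,(v-cy)/f,1]); o=E[:3,3]; return o+w*(z-o[2])/w[2]
E
python3 - <<'E'
from h import *
c=[ray("w1",u,v,115) for u,v in((217,160),(309,158),(312,252),(217,253))]
c=np.array(c); print(c.round(1)); r=cv2.minAreaRect(c[:,:2].astype(np.float32)); print(r)
H=ray("w1",264,207,115); print("H",H.round(1))
# leg corners of H
for q in((239,180),(290,179),(239,236),(290,236)): print("leg",q,ray("w1",*q,115).round(1))
k=ray("w1",306,264,181); print("knob",k)
y=np.arctan2(*(((c[3]-c[0])+(c[2]-c[1]))[[1,0]])); print("yaw",y)
G=c[:,:2].mean(0); M=np.array([[np.cos(y),np.sin(y)],[-np.sin(y),np.cos(y)]])
print("G",G,"knob in gate",M@(k[:2]-G),"rodbase",M@(ray("w1",283,217,115)[:2]-G))
p=cv2.imread("pics/w1.png"); cv2.imwrite("pics/w1c.png",cv2.resize(p[140:300,200:360],None,fx=3.7,fy=3.7))
E
```

```text
[[454.8  -5.4 115. ]
 [434.1  74.7 115. ]
 [523.1 101.7 115. ]
 [545.6  10.8 115. ]]
((489.2378234863281, 45.073917388916016), (92.88117218017578, 93.6376724243164), 13.894147872924805)
H [488.4  45.5 115. ]
leg (239, 180) [468.3  17.5 115. ]
leg (290, 179) [456.7  62.8 115. ]
leg (239, 236) [522.8  28.3 115. ]
leg (290, 236) [511.5  76.5 115. ]
knob [505.29850085  85.02284442 181.        ]
yaw 0.23539547453884266
G [489.36551639  45.44377855] knob in gate [24.72451694 34.77155031] rodbase [ 9.18636142 18.15992962]
```

View pics/w1c.png

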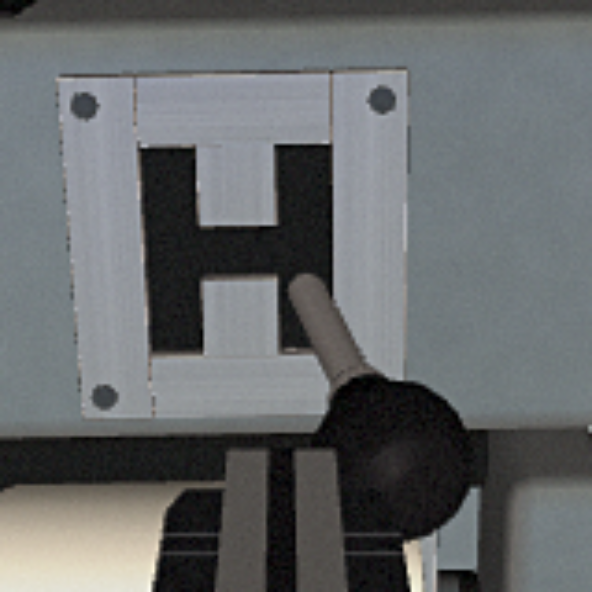

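The lever is poised between neutral and first (knob about 25 mm forward, 35 mm left of the gate centre). I'll go down on the far side of it.

Call:
play_rows --pt "1 -4.5 1 0 0" --pt "1 -9 2.4 0 0" --pt "1 -9.8 2.4 0 0" --pt "1 -9.8 2.4 4 0" --pt "1 -9.8 2.4 8 0" --pt "1 -9.8 2.4 11.5 0" --pt "1 -9.8 2.4 11.5 0" --pt "1 -9.8 2.4 11.5 0"

```text
clock: 3.1
eef_pos: [559.1, 98.9, 186.6]
tool_rot: [3.141, -0.001, -2.908]
force: [0.2, -0.1, 0.1]
width: -0.4
gripper_force: 0.0
```

```bash
cat >> h.py <<'E'
G=np.array([489.4,45.4]); Y=.235; M=np.array([[np.cos(Y),np.sin(Y)],[-np.sin(Y),np.cos(Y)]])
def tcpg(): s=ctrl.read_state(); print("tcp gate",(M@(np.array(s["eef_pos"][:2])-G)).round(1),s["eef_pos"][2].round(1),"F gate",(M@s["force"][:2]).round(1),"clk",s["clock"])
def knob(n="scene"):
    p,d=ctrl.get_image(n); r=ctrl.trace(n,"knob")
    if not r: print("no knob"); return
    P=pts(n,d,r[0]["pixels"]); P=P[P[:,2]>150]; b=r[0]["bbox"]; m=np.median(P,0)
    print("scene knob",round(r[0]["confidence"],2),np.round(b),"gate xy of surface",(M@(m[:2]-G)).round(1),m[2].round())
E
python3 -c "
from h import *
tcpg(); knob()
look('w2')"
```

```text
tcp gate [80.2 35.8] 186.6 F gate [ 0.1 -0.1] clk 3.1
scene knob 0.7 [247. 187. 259. 207.] gate xy of surface [13.3 27.5] 187.0
tcp [560.6  98.8 188.4] [-3.142  0.004 -2.908] clk 3.2
```

View pics/w2.png

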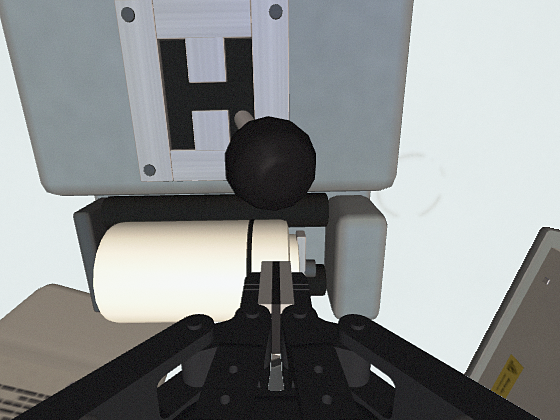

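The knob is at (270,163), in line with the closed fingertips at (276,262). I'll pull it gently towards neutral.

Call:
play_rows --pt "1 1.5 0 0 0" --pt "1 2.2 0 0 0" --pt "1 2.6 0 0 0" --pt "1 3.0 0 0 0" --pt "1 3.4 0 0 0" --pt "1 3.8 0 0 0" --pt "1 4.2 0 0 0" --pt "1 4.6 0 0 0" --pt "1 4.6 0 0 0"

```text
clock: 4.15
eef_pos: [513.0, 87.2, 185.9]
tool_rot: [3.142, -0.003, -2.909]
force: [-0.0, -0.5, 0.5]
width: 0.3
gripper_force: 0.0
```

```bash
python3 -c "
from h import *
tcpg(); knob()
look('w3')"
```

```text
tcp gate [32.7 35.1] 185.9 F gate [-0.1 -0.5] clk 4.15
scene knob 0.49 [247. 190. 257. 210.] gate xy of surface [-9.9 27.8] 190.0
tcp [514.   87.4 186. ] [-3.142e+00 -1.000e-03 -2.909e+00] clk 4.25
```

View pics/w3.png

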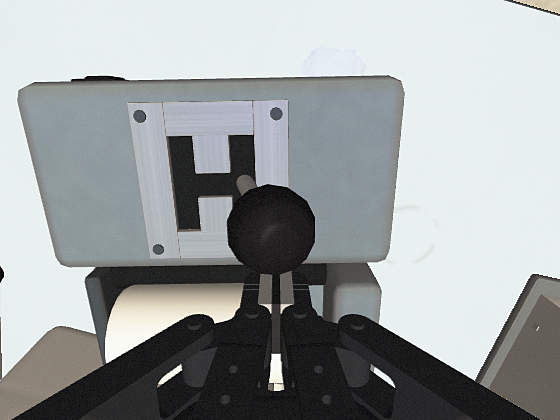

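The lever is in neutral on the left: rod base (245,183) is level with the channel, and there is no contact force. Next I go round to its left side.

Call:
play_rows --pt "1 -3.5 0 0 0" --pt "1 -3.5 2 0 0" --pt "1 -3.5 4.7 0 0" --pt "1 -3.5 4.7 0 0" --pt "1 0 4.7 0 0" --pt "1 3.3 4.7 0 0" --pt "1 3.3 4.7 0 0" --pt "1 3.3 4.7 0 0"

```text
clock: 5.1
eef_pos: [471.7, 125.4, 186.5]
tool_rot: [-3.141, 0.001, -2.909]
force: [0.9, -0.0, 0.1]
width: 0.2
gripper_force: 0.0
```

```bash
python3 -c "
from h import *
tcpg(); knob()
look('w4')"
```

```text
tcp gate [ 1.4 81.9] 186.5 F gate [ 0.9 -0.2] clk 5.1
scene knob 0.53 [245. 193. 258. 212.] gate xy of surface [-10.4  27.6] 189.0
tcp [473.1 125.9 186.6] [ 3.142e+00  2.000e-03 -2.909e+00] clk 5.2
```

View pics/w4.png

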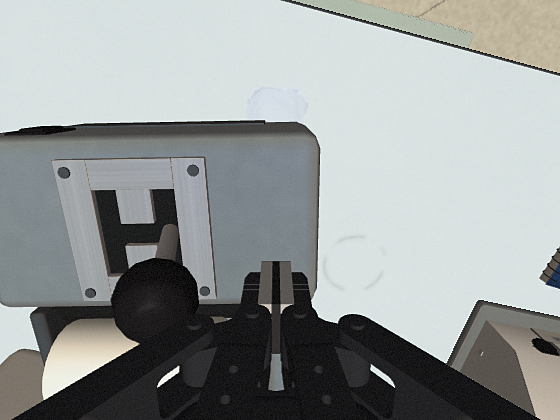

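```bash
python3 -c "
from h import *
k=ray('w4',155,300,184); print(M@(k[:2]-G)); k=ray('w3',272,229,184); print(M@(k[:2]-G))
c=np.array([ray('w4',u,v,115)[:2] for u,v in((50,159),(204,157),(216,298),(78,302))]); print((c-G)@M.T)"
```

```text
[ 0.5033994  33.45360157]
[1.69746547e-02 3.45114828e+01]
[[-45.41311711 -43.24109361]
 [-46.38661328  42.91258396]
 [ 44.48838586  44.36326396]
 [ 47.3225546  -44.96968608]]
```

Call:
play_rows --pt "1 0 -1.2 0 0" --pt "1 0 -2.0 0 0" --pt "1 0 -2.8 0 0" --pt "1 0 -3.6 0 0" --pt "1 0 -4.4 0 0" --pt "1 0 -5.2 0 0" --pt "1 0 -6.0 0 0" --pt "1 0 -6.8 0 0" --pt "1 0 -7.5 0 0" --pt "1 0 -7.5 0 0"

```text
clock: 6.25
eef_pos: [489.0, 51.2, 186.2]
tool_rot: [-3.141, -0.0, -2.911]
force: [-0.2, -0.3, 0.5]
width: -0.1
gripper_force: 0.0
```

```bash
python3 -c "
from h import *
tcpg(); knob()
look('w5')"
```

```text
tcp gate [1.  5.8] 186.2 F gate [-0.2 -0.3] clk 6.25
no knob
tcp [488.8  52.5 186.2] [-3.142 -0.    -2.909] clk 6.35
```

View pics/w5.png

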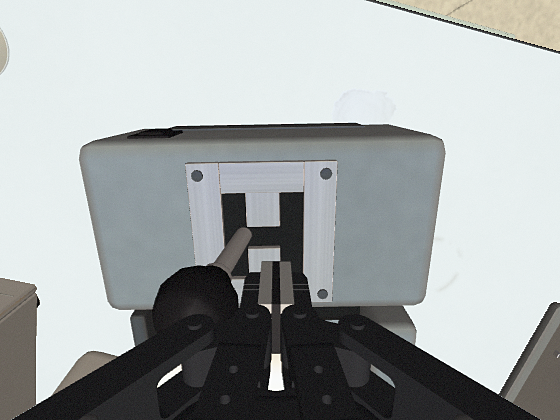

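The rod has crossed to around the inner edge of the right leg (245,233), and the knob is near (196,306).

```bash
python3 -c "
from h import *
k=ray('w5',196,306,185); print(M@(k[:2]-G))
b=ray('w5',243,235,115); print(M@(b[:2]-G))
X=np.load('w5_X.npy'); P=X[262:300,258:292].reshape(-1,3); P=P[P[:,2]>140]; g=(P[:,:2]-G)@M.T; print(g.min(0),g.max(0),P[:,2].min(),P[:,2].max())"
```

```text
[  0.64537564 -24.65837077]
[ -1.43611024 -11.84964247]
[-10.68598948  -0.11441153] [-4.71045849 14.33529239] 164.5851835853114 196.48113587692075
```

Call:
play_rows --pt "1 0 -0.4 0 0" --pt "1 0 -0.8 0 0" --pt "1 0 -0.8 0 0" --pt "1 0 -0.8 0 0"

```text
clock: 6.8
eef_pos: [490.7, 44.7, 186.3]
tool_rot: [-3.141, -0.0, -2.909]
force: [-0.1, 1.2, -0.3]
width: 0.1
gripper_force: 0.0
```

```bash
python3 -c "
from h import *
tcpg()
p,d,X,E=look('w6')
for q in ctrl.trace('wrist','gear_lever')[:1]+ctrl.trace('wrist','knob')[:1]: print(q['confidence'],q['bbox'])
"
```

```text
tcp gate [ 1.2 -1. ] 186.3 F gate [0.2 1.1] clk 6.8
tcp [490.7  44.7 186.3] [-3.141 -0.    -2.909] clk 6.8
0.81 [154.2, 224.8, 262.5, 331.4]
0.84 [155.6, 227.3, 257.3, 329.1]
```

Call:
play_rows --pt "1 0 1.5 0 0" --pt "1 0 2.5 0 0" --pt "1 2.5 2.5 0 0" --pt "1 5.5 2.5 0 0" --pt "1 5.5 2.5 0 0" --pt "1 5.5 0 0 0" --pt "1 5.5 -3.1 0 0" --pt "1 5.5 -3.1 0 0" --pt "1 5.5 -3.1 0 0"

```text
clock: 7.85
eef_pos: [444.8, 1.9, 186.3]
tool_rot: [3.142, 0.001, -2.91]
force: [-0.3, 0.5, -0.3]
width: 0.1
gripper_force: 0.0
```

```bash
python3 -c "
from h import *
tcpg(); knob()
look('w7')
for q in ctrl.trace('wrist','gear_lever')[:1]+ctrl.trace('wrist','knob')[:1]: print(q['confidence'],q['bbox'])
"
```

```text
tcp gate [-53.5 -31.9] 186.3 F gate [-0.1  0.6] clk 7.85
scene knob 0.17 [339. 299. 364. 318.] gate xy of surface [nan nan] nan
tcp [444.4   3.1 186.3] [ 3.141  0.    -2.908] clk 7.95
0.87 [265.5, 353.5, 285.2, 391.3]
0.64 [266.6, 356.3, 282.0, 390.0]
  return _methods._mean(a, axis=axis, dtype=dtype,
  ret = um.true_divide(
```

View pics/w7.png

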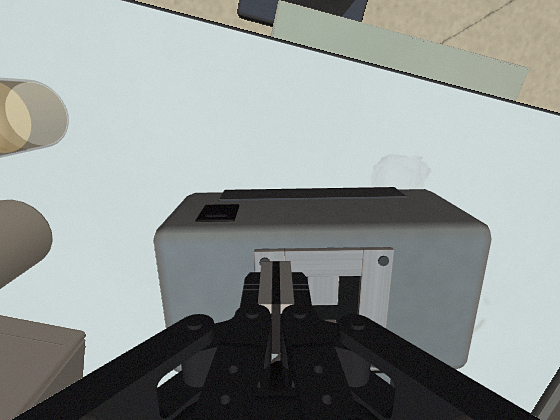

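The knob is hidden behind the fingertips (around (275,370)), in line with the push. Now I push forward.

Call:
play_rows --pt "1 -1.5 0 0 0" --pt "1 -2.4 0 0 0" --pt "1 -2.9 0 0 0" --pt "1 -3.4 0 0 0" --pt "1 -3.9 0 0 0" --pt "1 -4.4 0 0 0" --pt "1 -4.9 0 0 0" --pt "1 -5.4 0 0 0" --pt "1 -5.8 0 0 0" --pt "1 -5.8 0 0 0"

```text
clock: 9.1
eef_pos: [502.0, 15.9, 186.4]
tool_rot: [-3.142, 0.002, -2.909]
force: [-0.4, 0.2, -1.0]
width: 0.3
gripper_force: 0.0
```

```bash
python3 -c "
from h import *
tcpg()
"
```

```text
tcp gate [  5.3 -31.6] 186.4 F gate [-0.3  0.3] clk 9.1
```

Call:
play_rows --pt "1 2 0 0 0" --pt "1 5 0 0 0" --pt "1 5 0 -4 0" --pt "1 5 0 -8 0" --pt "1 5 3 -11.5 0" --pt "1 3 6 -11.5 0" --pt "1 3 6 -11.5 0" --pt "1 3 6 -11.5 0"

```text
clock: 9.9
eef_pos: [457.8, 67.5, 301.4]
tool_rot: [-3.142, 0.001, -2.907]
force: [-1.0, -0.4, 0.2]
width: 0.1
gripper_force: 0.0
```

```bash
python3 -c "
from h import *
tcpg(); p,d,X,E=look('w8')
for q in ctrl.trace('wrist','knob')[:1]:
    print(q['confidence'],q['bbox']); P=X[q['pixels']]; P=P[P[:,2]>170]; print(((P[:,:2]-G)@M.T).mean(0),P[:,2].max())
"
```

```text
tcp gate [-25.6  28.9] 301.4 F gate [-1.  -0.1] clk 9.9
tcp [457.8  67.5 301.4] [-3.142e+00  1.000e-03 -2.907e+00] clk 9.9
0.69 [181.6, 232.0, 232.3, 312.6]
[ 36.38618588 -26.79278176] 197.1717451481006
```

View pics/w8.png

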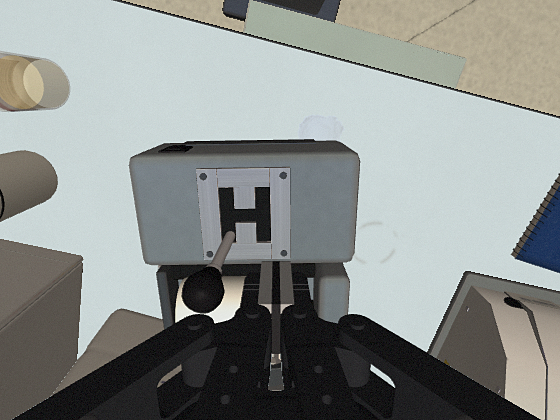

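```bash
python3 -c "
from h import *
k=ray('w8',203,291,179); print(M@(k[:2]-G)); b=ray('w8',231,237,115); print(M@(b[:2]-G))
c=np.array([ray('w8',u,v,115)[:2] for u,v in((196,169),(290,168),(290,258),(204,260))]); print((c-G)@M.T)"
```

```text
[ 42.4660346  -29.19058619]
[ 22.21532613 -13.6721964 ]
[[-44.59669525 -42.69698493]
 [-45.57275077  42.61236084]
 [ 44.71458744  43.88763513]
 [ 46.97342241 -41.50938205]]
```

The knob is about 42 mm forward and 29 mm right of the gate centre, and the rod is at the far end of the right leg (22 mm forward). That is third, fully home, with the robot clear.

```bash
python3 -c "
from cell import ctrl
print(ctrl.finish_job())"
```

```text
the job is handed in; nothing more can be done
None
```

The gear lever is fully home in third (far right slot): it was nudged to neutral, across to the right-hand leg, then forward. It never went into fourth, the arm touched only the lever, and the job was handed in at about 10 s with the robot clear.

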